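# Wedge the vee rest into the gauging bed's tapered dovetail way

## Robot

A 6-joint arm with a two-finger parallel gripper is mounted at the origin on the work surface. World frame = base frame: x ahead of the robot, y to its left, z up, the work surface at z = 0. Lengths are in mm, angles in rad, forces in N, time in s.
With the tool pointing down it reaches from about 375 to 975 mm from the base axis. Payload 3.8 kg.
Tool frame: the origin (TCP) lies on the centre line of the jaws, within the pads' length; the fingertips stand 19 mm ahead of it and the grasp point (between the pads) is the TCP; y points along the fingers, x is the direction in which the jaws open and shut, and the axes are right-handed (so a half turn about y gives the same grasp; the last joint's range is limited). The gripper opens to 85 mm and grips with 20 to 120 N. Pads are 22 mm wide; open, the fingers measure 114 mm over their backs; the gripper's body (76 mm by 85 mm) begins 54 mm behind the grasp point. The pads swing forward as they close: fully open they stand 13 mm farther back than shut.
Start: joints at [-1.246, 0.264, 1.604, -0, 1.274, -0.037], TCP at [238.916, -631.298, 250.28] pointing down, gripper open.
Joint ranges: [-2.63, 2.63], [-0.94, 2.18], [0.31, 2.57], [-1.31, 4.45], [0, 2.66], [-2.55, 2.55]. Speed limits (rad/s): [2.57, 2.57, 3.14, 3.14, 3.14, 3.14].

## Interface

Orientations are given as a rotation vector (axis times angle).
In Python, from station import * gives the robot as it stands. The module is installed in compiled form; this text tells all that it offers.
- The arm moves only by the tool apply_moves, never from a script. Its argument "commands" is text: rows parted by semicolons, each of 4 numbers parted by spaces: the shift along the tool's x, y, z in m, then the turn about the tool's y in degrees. A call has 1 to 20 rows; each row is the pose to reach, as a shift and turn from the pose commanded when the call began, along the tool's axes at that moment; what a row does not reach only later rows make up. A row lasts 1/10 s, in which the tool goes at most 50 mm and 8.59 degrees, less where a joint would pass 70% of its speed; a pose out of reach is approached as far as the arm can. A call with a gripper value outside its range is refused whole. "gripper" is the finger opening in m, from 0 to 0.0854, set as the call begins (left out, the last holds). The fingers move at their own pace and stop on an object; the grip force is fixed at half the most. Time passes only in rows, so rows that repeat a pose let the fingers close. It gives the time, the measured TCP pose, the force and the opening at its end, in the units of the state.
- get_state(): the state, without advancing time (a new reading comes with each control period).
- camera(name): name is "side" or "top"; returns a dict with "image" (480x640x3 uint8, red, green, blue), "camera_matrix" (3x3 intrinsics, pixels), "world_from_camera" (4x4, takes a point from camera to world coordinates). Camera axes: x right, y down, z forward; pixel columns grow to the right and rows downward; lengths in mm; the calibration is good to about 2 mm. A picture is of the moment at which its call begins. There is no depth.
- hand_in(): hands the job in, once; it reports no verdict.
Trained networks look in a picture, given as the dict that the camera call returned (one of the last four; its "shot" number tells which), for a name from the list of things; names that differ only in an ending like _2 or _b are one class to them, and where a whole thing is asked for, a point or a joint stands for the part that bears it (a point fixed in the world has none). Each returns a list of dicts, best first, with "p" (0 to 1); they miss things now and then, are a little off and sometimes report something else, mostly with a low value. They report only what shows in the picture. A call takes as long as a camera call. They do not tell look-alikes from the thing itself.
- silhouettes(picture, query): "pixels" (480x640 bool, what is visible of it) and "xy" ([column, row] in pixels, amid what is visible of it).
The state is a dict: "time": time; "joint_pos": joint angles; "qvel": joint speeds; "joint_efforts": joint torques, N m; "tcp_pos": TCP position; "orientation": TCP orientation; "contact_force": force on the tool from outside, world axes, zero at the start; "wrist_torque": the same for the moment, N m; "opening": finger opening in mm.
Only numpy, scipy, OpenCV 4.12 (cv2) and the standard library are available. Lean on these libraries where they do the work, as an engineer would, in place of code of your own. Each camera call takes 0.05 s, during which the arm holds its last target.

## Task

Set up the gauging bed: put the vee rest with the dovetailed foot on the bed's landing, narrow end first, slide it along the tapered way and push it firmly home until it is wedged tight between both rails. Then let go of it. Leave the plain vee block where it stands.

Things in the scene. Friction and masses are not known exactly. Their poses are not given: they have to be found in the camera images.
- rest_mid (a point): Centre of the loose aluminium vee rest, 72 mm tall, 0.3 to 0.65 kg; 36 mm above its underside, on the axis of its block. Foot: 110 mm long (x = -65 to 45), 22 high, a dovetail and a wedge; underside 67 mm wide at the rear, 48 at the front; flanks lean in 30 degrees going up. x points to the narrow front, z up. Starts upright on the bench, front to the robot's left within 35 degrees.
- rest_push (a point): Middle of the flat rear face of the vee rest's foot, 65 mm behind rest_mid, 11 mm above the underside; a good place to push. The block to grip stands on the foot about rest_mid: 60 mm long (x), 34 wide (y), from 22 to 72 mm above the underside, flat upright sides, a shallow vee groove along its top. Behind the block 35 mm of the foot are bare.
- plain_mid (a point): Centre (36 mm above its underside) of a loose plain vee block, not to be moved: the same block with vee groove, 72 mm tall, but on a straight rectangular foot 110 x 50 x 22 mm with no dovetail. It and the vee rest stand near each other right of the bed, one nearer to the robot, in either order, 13 cm or more apart.
- way: Green gauging bed, fixed: plate 16 mm thick, 116 wide, x = -150 to 155 mm, bearing a tapered dovetail way. Origin on the underside, on the way's centre line; x along the way to its narrow end (robot's left within 23 degrees), z up. Rails stand from x = 0 (wide mouth) to 120 mm. From x = 130 on, a bracket with dial gauge, 140 mm high.
- way_landing (a point): Point on the bare landing before the mouth, on the plate's top, 16 mm above the bench (way frame x = -60, y = 0 mm; the landing runs from x = -150 to 0 mm); axes as the way's. With rest_mid above it the foot, set down, lies wholly on the landing, 15 mm clear of the rails; then slide it along x, narrow end first.
- way_home (a point): Where rest_mid lies when the foot first touches both rails (way frame x = 55, y = 0, z = 52 mm); axes as the way's. The foot's rear end then still juts 10 mm out of the mouth. Before this it has 0.09 mm of play per side for each mm still to go. Oiled, it slides freely until it wedges; 15 to 20 N of push make it tight, 1 mm farther at most, and it stays.
- rail_left: Steel rail on the way's +y side, 20 mm high, 120 long, its inner face undercut by 30 degrees. The two rails converge by 5 degrees each: the gap at the plate is 66 mm at the mouth, 45 at the far end; at their tops 43 and 21.5 mm. Origin at the mouth, at the foot of the inner face, on the plate (way frame 0, 33, 16 mm); axes as the way's.
- rail_right: Steel rail on the way's -y side, mirror image of the left one; origin at the mouth, at the foot of its inner face, on the plate (way frame 0, -33, 16 mm); axes as the way's.
There are look-alikes about, which are no part of the job. Leave any blue or orange look-alike of the part that bears rest_mid alone.

How it is judged:
By the outcome, as a careful person would: the job done as asked, in the order asked, and still so for the second after the job is handed in, with the robot touching nothing.
It also fails if it takes over 61 s, if anything falls off the work surface, if the arm or the gripper's body presses on something with over 40 N, if the wrist force passes 120 N, or if a joint passes its speed limit or range.

## Working session

There is one attempt and no reset: what is moved stays moved. The work goes in short steps, Python scripts to look and compute and a tool call to move; the robot and the scene stay as the last step left them, time stands still between calls to the robot, and variables do not carry over. Pictures are saved under pics/ and viewed, and the job is handed in when it is done.

Besides the shell and the picture viewer there is one more tool, called after "Emit:" as name(argument=value, ...), one argument or row to a line, values as JSON. apply_moves: Moves the arm, as the interface text tells. Its arguments: {"type":"object","properties":{"commands":{"type":"string"},"gripper":{"type":"number"}},"required":["commands"]}

```bash
mkdir -p pics; ls; python3 - <<'E'
from station import *
import cv2,numpy as np
s=get_state();print(s)
for n in("side","top"):
    p=camera(n);cv2.imwrite(f"pics/{n}0.png",p["image"][:,:,::-1]);print(n,p["camera_matrix"].round(1).tolist(),p["world_from_camera"].round(4).tolist(),p["shot"])
    np.savez(f"{n}0.npz",im=p["image"],K=p["camera_matrix"],T=p["world_from_camera"])
    for q in("rest_mid","plain_mid","way"):
        for k,r in enumerate(silhouettes(p,q)):
            print(q,round(r["p"],2),r["xy"],r["pixels"].sum())
            np.save(f"{n}0_{q}_{k}.npy",r["pixels"])
E
```

```text
pics
{'time': 0.0, 'joint_pos': array([-1.24589870e+00,  2.64727368e-01,  1.60539946e+00, -9.66585177e-07,
        1.27369430e+00, -3.69398975e-02]), 'qvel': array([ 7.42474151e-05,  8.55728912e-04, -6.87696816e-04,  6.05940130e-04,
       -5.58130799e-04,  1.15211826e-03]), 'joint_efforts': array([-5.01892919e-04, -5.15113306e+01, -3.67313612e+01, -2.27574367e-05,
        1.28411743e-02,  1.00665852e-05]), 'tcp_pos': array([ 238.69498254, -630.6395796 ,  248.96560561]), 'orientation': array([-1.35756415,  0.93994877, -0.93699941]), 'contact_force': array([ 0.83890625, -0.29918883,  0.17413196]), 'wrist_torque': array([-0.01600267,  0.03869586, -0.0292428 ]), 'opening': 85.58831550697793}
side [[598.0, 0.0, 318.9], [0.0, 598.0, 247.6], [0.0, 0.0, 1.0]] [[-0.7951, -0.4166, 0.4407, -127.0128], [-0.6065, 0.5531, -0.5712, 645.562], [-0.0058, -0.7215, -0.6924, 1062.6861], [0.0, 0.0, 0.0, 1.0]] 1
rest_mid 0.95 [340.6, 269.9] 1058
plain_mid 0.82 [267.8, 240.7] 980
way 0.75 [201.8, 367.4] 7037
top [[558.1, 0.0, 320.6], [0.0, 558.1, 246.5], [0.0, 0.0, 1.0]] [[-0.0153, -0.9975, 0.0683, 399.4862], [-0.9997, 0.0166, 0.019, -169.1766], [-0.0201, -0.068, -0.9975, 1341.3283], [0.0, 0.0, 0.0, 1.0]] 2
rest_mid 0.86 [506.0, 263.3] 1135
rest_mid 0.63 [344.1, 267.3] 1181
plain_mid 0.55 [324.8, 177.4] 1070
way 0.69 [179.2, 234.9] 6741
way 0.64 [327.3, 175.7] 963
```

View pics/side0.png

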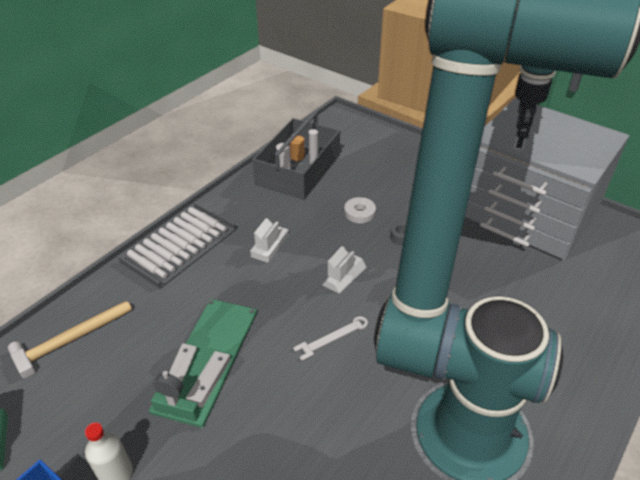

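View pics/top0.png

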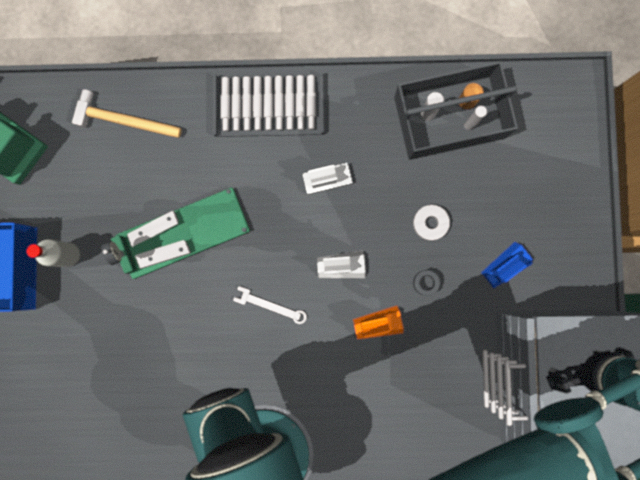

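The top view shows silver blocks at (327,178) and (342,266), the green bed around (180,232), and blue and orange look-alikes at (508,264) and (379,322). I'll zoom in to tell the dovetailed rest from the plain block.

```bash
python3 - <<'E'
import cv2,numpy as np
t=cv2.imread("pics/top0.png");s=cv2.imread("pics/side0.png")
f=lambda im,x,y,w,h,z:cv2.resize(im[y:y+h,x:x+w],None,fx=z,fy=z,interpolation=cv2.INTER_CUBIC)
a=np.hstack([f(t,295,155,66,48,6),f(t,308,242,66,48,6)])
b=np.hstack([f(s,235,210,66,52,6),f(s,312,240,66,52,6)])
cv2.imwrite("pics/z1.png",np.vstack([a,b])[:600,:800])
cv2.imwrite("pics/z2.png",f(t,95,175,160,110,5))
E
```

```text
(no output)
```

View pics/z1.png

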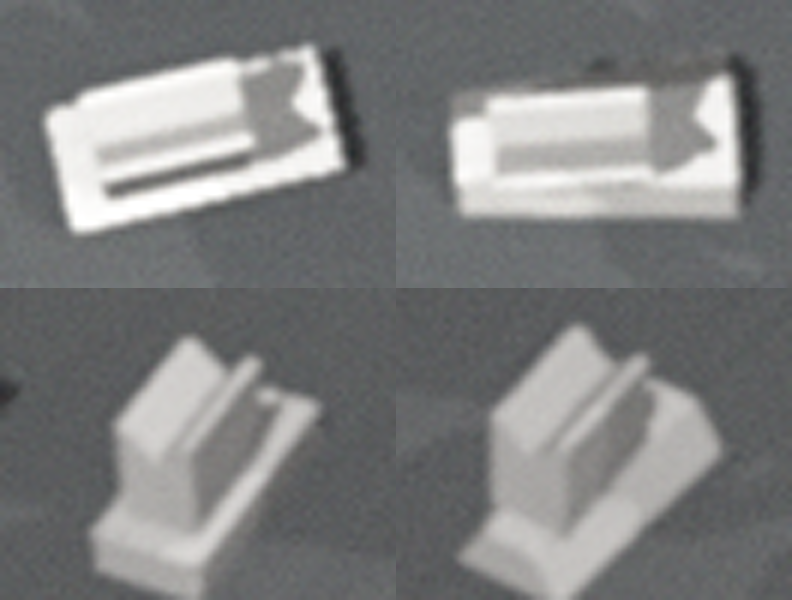

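View pics/z2.png

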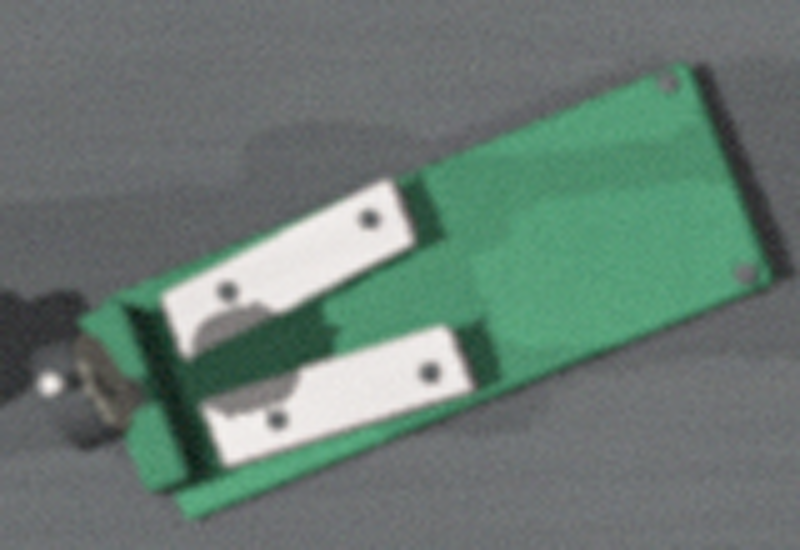

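The near silver block, top view (342,266), has sloping flanks and a tapering foot, so it is the dovetailed rest. The far one, at (327,178), has a rectangular foot and is the plain block. Next I'll fit model edges to both images.

```bash
cat > fit.py <<'E'
import numpy as np,cv2
from scipy.optimize import least_squares
from scipy.ndimage import map_coordinates,gaussian_filter
def proj(P,K,T):
    R=T[:3,:3];c=(P-T[:3,3])@R; u=c@K.T
    return u[:,:2]/u[:,2:]
def ray(px,K,T,z):
    d=T[:3,:3]@np.linalg.solve(K,[px[0],px[1],1]);o=T[:3,3]
    return o+d*(z-o[2])/d[2]
def pose(p,L,z0=0):
    c,s=np.cos(p[2]),np.sin(p[2])
    return np.c_[p[0]+c*L[:,0]-s*L[:,1],p[1]+s*L[:,0]+c*L[:,1],L[:,2]+z0]
hw=lambda x:(48+(45-x)/110*19)/2
tn=np.tan(np.pi/6)
def rest_parts():
    foot=[(x,s*(hw(x)-z*tn),z) for x in(-65,45) for s in(1,-1) for z in(0,22)]
    blk=[(x,y,z) for x in(-30,30) for y in(-17,17) for z in(22,72)]
    return [np.array(foot,float),np.array(blk,float)]
def plain_parts():
    foot=[(x,s*25,z) for x in(-65,45) for s in(1,-1) for z in(0,22)]
    return [np.array(foot,float),rest_parts()[1]]
def gray(im,ch):
    im=im.astype(float)
    g=im.mean(2) if ch is None else im@np.array(ch,float)
    return gaussian_filter(g,0.7)
def search(g,q,n,r):
    t=np.arange(-r,r+.01,.25)
    X=q[:,None,:]+t[None,:,None]*n[:,None,:]
    v=map_coordinates(g,[X[...,1],X[...,0]],order=1,mode='nearest')
    d=-np.gradient(v,axis=1)   # n outward; bright inside => positive
    k=d.argmax(1);return t[k],d[np.arange(len(k)),k]
def contour(parts,p,K,T,z0=0,S=16):
    allq=[proj(pose(p,L,z0),K,T) for L in parts]
    o=np.floor(np.vstack(allq).min(0))-4
    sz=np.ceil(np.vstack(allq).max(0)-o).astype(int)+4
    m=np.zeros((sz[1]*S,sz[0]*S),np.uint8)
    for q in allq:
        h=cv2.convexHull(((q-o)*S).astype(np.float32)).astype(np.int32)
        cv2.fillConvexPoly(m,h,255)
    c=max(cv2.findContours(m,cv2.RETR_EXTERNAL,cv2.CHAIN_APPROX_NONE)[0],key=len)[:,0,:].astype(float)
    n=len(c);idx=np.arange(0,n,8)
    tg=c[(idx+24)%n]-c[(idx-24)%n];l=np.linalg.norm(tg,axis=1)
    ok=l>40;tg=tg[ok]/l[ok,None];q=c[idx[ok]]/S+o
    nn=np.c_[tg[:,1],-tg[:,0]]
    # outward check
    X=((q+nn*.5-o)*S).astype(int);ins=m[X[:,1].clip(0,m.shape[0]-1),X[:,0].clip(0,m.shape[1]-1)]>0
    nn[ins]*=-1
    return q,nn
E
cat > f1.py <<'E'
from fit import *
import sys
D={n:np.load(f"{n}0.npz") for n in("top","side")}
def fitobj(parts,p0,cams,thr=6):
    p=np.array(p0,float)
    for it in range(25):
        r=5 if it<8 else 2.5
        A=[];b=[];st=[]
        for n in cams:
            K,T=D[n]["K"],D[n]["T"];g=gray(D[n]["im"],None)
            q,nn=contour(parts,p,K,T)
            t,s=search(g,q,nn,r);ok=(s>thr)&(abs(t)<r-.3)
            # numeric jac: bench-level-ish points: back-project at z 20
            W=np.array([ray(x,K,T,20) for x in q])
            cols=[]
            for k,e in enumerate((1,1,.01)):
                d=p.copy();d[k]+=e
                L=pose([0,0,0],W)-[p[0],p[1],0]
                c,si=np.cos(-p[2]),np.sin(-p[2])
                loc=np.c_[c*L[:,0]-si*L[:,1],si*L[:,0]+c*L[:,1],L[:,2]]
                cols.append(((proj(pose(d,loc),K,T)-q)*nn).sum(1)/e)
            J=np.c_[cols].T
            A.append(J[ok]);b.append(t[ok]);st.append((n,ok.sum(),len(ok),np.median(t[ok]).round(2),np.sqrt(np.mean(t[ok]**2)).round(2)))
        A=np.vstack(A);b=np.hstack(b)
        w=1/np.sqrt(1+(b/.7)**2)
        dp=np.linalg.lstsq(A*w[:,None],b*w,rcond=None)[0];p=p+dp*.8
    return p,st
if __name__=="__main__":
    K,T=D["top"]["K"],D["top"]["T"]
    for nm,parts,c in(("rest",rest_parts(),(340,266)),("plain",plain_parts(),(327,178))):
        c=ray(c,K,T,36)
        for cams in(["top"],["side"],["top","side"]):
            p,st=fitobj(parts,[c[0],c[1],np.pi/2+(0.0 if nm=="rest" else -.2)],cams)
            print(nm,cams,p[:2].round(1),np.degrees(p[2]).round(2),st)
        for n in D:
            im=cv2.resize(D[n]["im"][:,:,::-1],None,fx=4,fy=4,interpolation=cv2.INTER_CUBIC)
            q,_=contour(parts,p,D[n]["K"],D[n]["T"])
            for x in q: cv2.circle(im,tuple(int(v) for v in(x*4+1.5)),1,(0,0,255),-1)
            o=(q.mean(0)*4).astype(int);cv2.imwrite(f"pics/_{nm}{n}.png",im[o[1]-145:o[1]+145,o[0]-195:o[0]+195])
    R=lambda f:cv2.imread(f)
    cv2.imwrite("pics/z3.png",np.vstack([np.hstack([R("pics/_resttop.png"),R("pics/_restside.png")]),np.hstack([R("pics/_plaintop.png"),R("pics/_plainside.png")])]))
E
python3 f1.py
```

```text
rest ['top'] [ 443.9 -180.8] 94.11 [('top', np.int64(184), 265, np.float64(0.0), np.float64(0.56))]
rest ['side'] [ 444.7 -178.9] 96.66 [('side', np.int64(204), 228, np.float64(0.5), np.float64(0.74))]
rest ['top', 'side'] [ 443.9 -180. ] 94.73 [('top', np.int64(179), 264, np.float64(0.25), np.float64(0.58)), ('side', np.int64(204), 225, np.float64(0.5), np.float64(0.6))]
plain ['top'] [ 653.8 -151.3] 102.9 [('top', np.int64(247), 247, np.float64(-0.25), np.float64(0.41))]
plain ['side'] [ 657.3 -153.5] 51.09 [('side', np.int64(39), 267, np.float64(0.25), np.float64(0.89))]
plain ['top', 'side'] [ 653.7 -151.1] 102.58 [('top', np.int64(249), 249, np.float64(-0.25), np.float64(0.44)), ('side', np.int64(154), 230, np.float64(0.25), np.float64(0.48))]
```

View pics/z3.png

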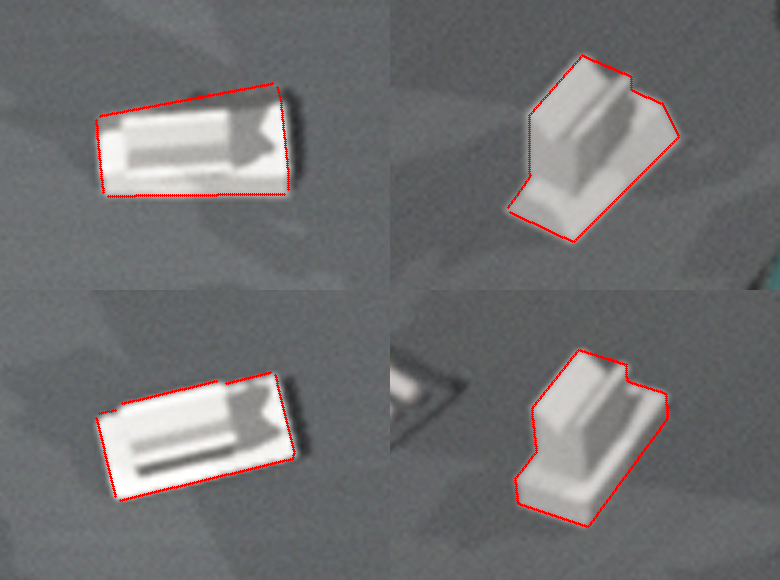

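The overlays match both silver parts, which settles which is which: the rest is at about (444,-180.3) with yaw 94.5–95°. Now the bed.

```bash
cat > f2.py <<'E'
from f1 import *
# way edges: (a,b, outward local normal dir, channel)
tp=np.radians(5)
def edges():
    E=[]
    E.append(((-150,-52,16),(-150,52,16),(-1,0,0),'g'))
    E.append(((-145,58,16),(60,58,16),(0,1,0),'g'))
    E.append(((-145,-58,16),(100,-58,16),(0,-1,0),'g'))
    for s in(1,-1):
        f=lambda x:s*(21.5-(21.5-10.75)*x/120)
        E.append(((6,f(6),36),(114,f(114),36),(0,-s,0),'w'))
    return E
def chan(im,c):
    im=im.astype(float)
    return gaussian_filter(im[...,1]-im[...,0] if c=='g' else im[...,0],.7)
def run(p0,cams,dz=0,show=False):
    p=np.array(p0,float)
    for it in range(30):
        r=6 if it<8 else 2.5
        A=[];b=[];st=[];QQ={n:[] for n in D}
        for n in cams:
            K,T=D[n]["K"],D[n]["T"];G={c:chan(D[n]["im"],c) for c in 'gw'}
            for i,(a,e,nv,c) in enumerate(edges()):
                if n=="side" and i==0: pass
                L=np.array(a)+np.linspace(0,1,60)[:,None]*(np.array(e)-a)
                q=proj(pose(p,L),K,T);tg=q[-1]-q[0];tg/=np.linalg.norm(tg);nn=np.array([tg[1],-tg[0]])
                o=proj(pose(p,L+np.array(nv)),K,T)-q
                if (o@nn).mean()<0: nn=-nn
                nn=np.tile(nn,(len(q),1));QQ[n].append(q)
                t,s=search(G[c],q,nn,r);ok=(s>(4 if c=='g' else 12))&(abs(t)<r-.3)
                # side faces of the plate hide top edge when facing camera: brightness step there is weaker
                J=np.array([((proj(pose(p+np.eye(3)[k]*h,L),K,T)-q)*nn).sum(1)/h for k,h in enumerate((1,1,.001))]).T
                A.append(J[ok]);b.append(t[ok]);st.append((n,i,int(ok.sum()),float(np.median(t[ok]).round(2)) if ok.any() else None))
        A=np.vstack(A);b=np.hstack(b);w=1/np.sqrt(1+(b/.5)**2)
        p=p+.8*np.linalg.lstsq(A*w[:,None],b*w,rcond=None)[0]
    return p,st,QQ
K,T=D["top"]["K"],D["top"]["T"]
a=ray((233,188),K,T,16);b=ray((248.6,230),K,T,16);m=(a+b)/2
c=ray((180.8,231.8),K,T,36);yaw=np.arctan2(c[1]-m[1],c[0]-m[0])
print(np.linalg.norm(a-b),np.linalg.norm((c-m)[:2]),np.degrees(yaw))
p0=[c[0],c[1],yaw]
for cams in(["top"],["side"],["top","side"]):
    p,st,Q=run(p0,cams);print(cams,p[:2].round(1),np.degrees(p[2]).round(2),st)
out=[]
for n in D:
    im=cv2.resize(D[n]["im"][:,:,::-1],None,fx=4,fy=4,interpolation=cv2.INTER_CUBIC)
    for q in Q[n]:
        for x in q: cv2.circle(im,tuple(int(v) for v in(x*4+1.5)),1,(0,0,255),-1)
    o=(np.vstack(Q[n]).mean(0)*4).astype(int);out.append(im[o[1]-270:o[1]+270,o[0]-(300 if n=="top" else 200):o[0]+(300 if n=="top" else 200)])
cv2.imwrite("pics/z4.png",cv2.resize(np.hstack(out),None,fx=.8,fy=.8))
E
python3 f2.py
```

```text
108.60218450742039 149.38549594759016 111.42423153364649
['top'] [529.9 186. ] 111.25 [('top', 0, 60, 0.0), ('top', 1, 60, 0.0), ('top', 2, 38, 0.0), ('top', 3, 37, 0.75), ('top', 4, 38, 0.25)]
['side'] [528.9 188.5] 111.3 [('side', 0, 49, 0.0), ('side', 1, 26, 0.38), ('side', 2, 24, 0.5), ('side', 3, 0, None), ('side', 4, 11, 0.0)]
['top', 'side'] [529.7 186.4] 111.23 [('top', 0, 60, 0.25), ('top', 1, 60, 0.0), ('top', 2, 39, 0.0), ('top', 3, 37, 0.75), ('top', 4, 38, 0.25), ('side', 0, 49, -0.75), ('side', 1, 27, 0.5), ('side', 2, 25, 0.5), ('side', 3, 0, None), ('side', 4, 11, 0.0)]
```

View pics/z4.png

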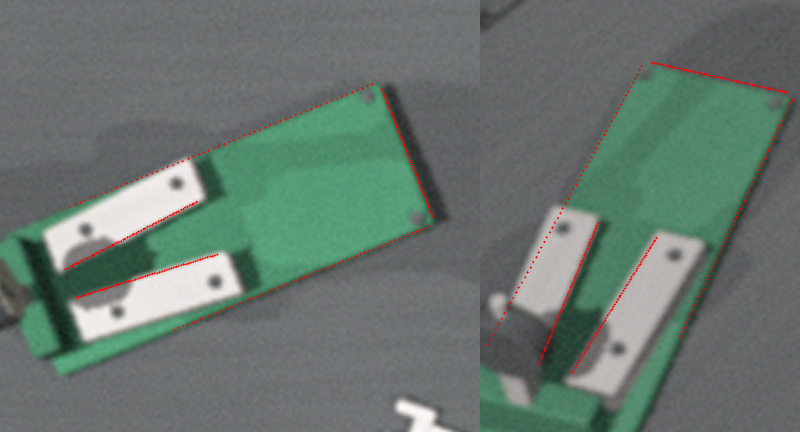

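```bash
cat > mv.py <<'E'
from station import *
import numpy as np
from scipy.spatial.transform import Rotation as R
WAY=np.array([529.8,186.3]);WY=111.25
def wayp(x,y=0):
    c,s=np.cos(np.radians(WY)),np.sin(np.radians(WY));return WAY+[c*x-s*y,s*x+c*y]
def st():
    s=get_state();r=R.from_rotvec(s["orientation"]);M=r.as_matrix()
    yaw=np.degrees(np.arctan2(M[1,0],M[0,0]))
    print("t",round(s["time"],2),"tcp",s["tcp_pos"].round(1),"toolx yaw",round(yaw,2),"ydir",M[:,1].round(3),"F",s["contact_force"].round(1),"M",s["wrist_torque"].round(2),"open",round(s["opening"],1),"j6",s["joint_pos"][5].round(2))
    return s,M,yaw
def to(x,y,z,restyaw=None,base=None):
    s,M,yaw=st()
    d=np.array([x,y,z])-(s["tcp_pos"] if base is None else base)
    l=M.T@d/1000
    print("shift m",l.round(4))
    if restyaw is not None:
        t=[( restyaw+90-yaw+k*180+90)%360-90 for k in(0,1)]
        # tool y is down: turn about tool y = -world yaw change
        print("world turn opts",[((v+180)%360-180).__round__(2) for v in t],"-> tool turn is minus that")
E
python3 -c "
from mv import *
to(444,-180.3,250,94.7)
print(wayp(-60),wayp(55))"
```

```text
t 0.4 tcp [ 238.9 -631.2  250.1] toolx yaw -69.27 ydir [-0.  0. -1.] F [-0.2  0.3  0.1] M [ 0.01  0.   -0.05] open 85.2 j6 -0.04
shift m [-3.491e-01  2.000e-04  3.514e-01]
world turn opts [np.float64(-106.03), np.float64(73.97)] -> tool turn is minus that
[551.5462823  130.37952784] [509.86590789 237.56043281]
```

Emit:
apply_moves(
  commands="-0.035 0 0.035 -7; -0.07 0 0.07 -14; -0.105 0 0.105 -21; -0.14 0 0.14 -28; -0.175 0 0.176 -35; -0.21 0 0.211 -43; -0.245 0 0.246 -51; -0.28 0 0.281 -59; -0.315 0 0.316 -66; -0.34 0 0.342 -72; -0.349 0 0.3515 -74; -0.349 0 0.3515 -74; -0.349 0 0.3515 -74; -0.349 0 0.3515 -74",
  gripper=0.0854,
)

```text
time: 1.8
tcp_pos: [443.7, -181.8, 250.3]
orientation: [-1.57, -0.063, 0.063]
contact_force: [0.3, 0.2, -0.8]
opening: 85.3
```

```bash
python3 -c "
from mv import *
to(444,-180.3,52,94.7)"
```

```text
t 1.8 tcp [ 443.7 -181.8  250.3] toolx yaw 4.59 ydir [-0.    -0.001 -1.   ] F [ 0.3  0.2 -0.8] M [-0.07 -0.02 -0.03] open 85.3 j6 -0.52
shift m [0.0005 0.1983 0.0015]
world turn opts [np.float64(-179.89), np.float64(0.11)] -> tool turn is minus that
```

Emit:
apply_moves(
  commands="0 0.03 0.0007; 0.0005 0.07 0.0015; 0.0005 0.11 0.0015; 0.0005 0.15 0.0015; 0.0005 0.18 0.0015; 0.0005 0.195 0.0015; 0.0005 0.2 0.0015; 0.0005 0.202 0.0015; 0.0005 0.202 0.0015; 0.0005 0.202 0.0015",
)

```text
invalid input
```

```bash
python3 - <<'E'
from mv import *
import cv2
to(444,-180.3,48,94.7)
t=camera("top")["image"];s=camera("side")["image"]
f=lambda im,x,y,w,h,z:cv2.resize(im[y:y+h,x:x+w,::-1],None,fx=z,fy=z,interpolation=cv2.INTER_CUBIC)
cv2.imwrite("pics/g1.png",np.hstack([f(t,292,206,100,120,4),f(s,292,206,100,120,4)]))
E
```

```text
t 1.8 tcp [ 443.7 -181.8  250.3] toolx yaw 4.59 ydir [-0.    -0.001 -1.   ] F [ 0.3  0.2 -0.8] M [-0.07 -0.02 -0.03] open 85.3 j6 -0.52
shift m [0.0005 0.2023 0.0015]
world turn opts [np.float64(-179.89), np.float64(0.11)] -> tool turn is minus that
```

View pics/g1.png

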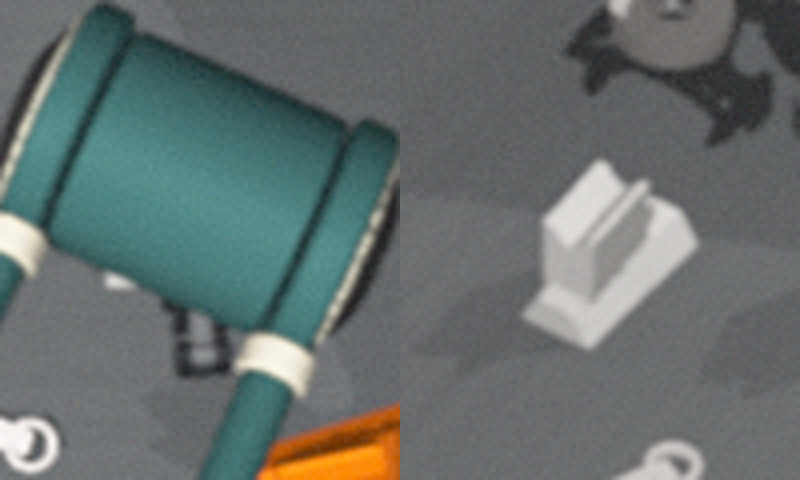

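The move was refused because every row needs 4 numbers. The picture shows the gripper still high above the rest, so nothing has moved. I'll send it again with the turn column.

Emit:
apply_moves(
  commands="0 0.03 0.0007 0; 0.0005 0.07 0.0015 0; 0.0005 0.11 0.0015 0; 0.0005 0.15 0.0015 0; 0.0005 0.18 0.0015 0; 0.0005 0.195 0.0015 0; 0.0005 0.2 0.0015 0; 0.0005 0.202 0.0015 0; 0.0005 0.202 0.0015 0; 0.0005 0.202 0.0015 0",
)

```text
time: 2.9
tcp_pos: [445.6, -179.7, 49.6]
orientation: [-1.571, -0.066, 0.063]
contact_force: [-0.3, -0.4, 0.3]
opening: 85.4
```

```bash
python3 - <<'E'
from mv import *
import cv2
to(444,-180.3,48,94.7)
s=camera("side")["image"]
f=lambda im,x,y,w,h,z:cv2.resize(im[y:y+h,x:x+w,::-1],None,fx=z,fy=z,interpolation=cv2.INTER_CUBIC)
cv2.imwrite("pics/g2.png",f(s,270,190,130,120,4))
E
```

```text
t 2.9 tcp [ 445.6 -179.7   49.6] toolx yaw 4.7 ydir [ 0.002 -0.001 -1.   ] F [-0.3 -0.4  0.3] M [0.01 0.05 0.03] open 85.4 j6 -0.52
shift m [-0.0016  0.0016 -0.0005]
world turn opts [np.float64(180.0), np.float64(-0.0)] -> tool turn is minus that
```

View pics/g2.png

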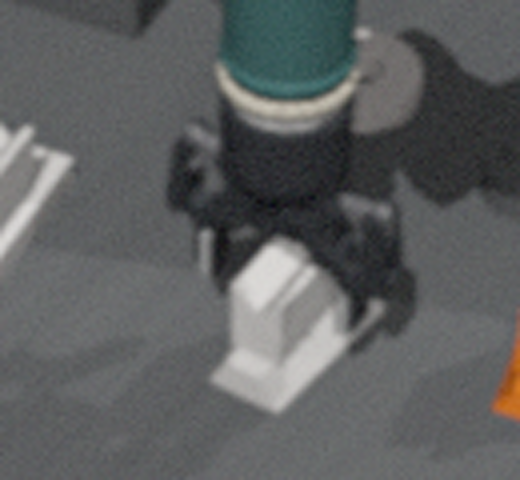

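The gripper straddles the block, with a jaw on each upright side, so I'll close it.

Emit:
apply_moves(
  commands="-0.001 0.001 0 0; -0.001 0.001 0 0; -0.001 0.001 0 0; -0.001 0.001 0 0; -0.001 0.001 0 0; -0.001 0.001 0 0; -0.001 0.001 0 0; -0.001 0.001 0 0; -0.001 0.001 0 0; -0.001 0.001 0 0",
  gripper=0.01,
)

```text
time: 3.95
tcp_pos: [443.6, -179.1, 47.6]
orientation: [-1.57, -0.065, 0.065]
contact_force: [-2.2, -0.2, 5.9]
opening: 33.2
```

Emit:
apply_moves(
  commands="0 -0.01 0 0; 0 -0.03 0 0; 0 -0.05 0 0; 0 -0.07 0 0; 0 -0.08 0 0; 0 -0.08 0 0; 0 -0.08 0 0",
)

```text
time: 4.65
tcp_pos: [443.0, -178.7, 126.6]
orientation: [-1.569, -0.064, 0.066]
contact_force: [0.4, -0.5, -4.0]
opening: 33.3
```

```bash
python3 - <<'E'
from mv import *
import cv2
x,y=wayp(-64);to(x,y,128,WY)
for n in("top","side"):
    s=camera(n); np.savez(f"{n}1.npz",im=s["image"],K=s["camera_matrix"],T=s["world_from_camera"])
s=s["image"]
f=lambda im,x,y,w,h,z:cv2.resize(im[y:y+h,x:x+w,::-1],None,fx=z,fy=z,interpolation=cv2.INTER_CUBIC)
cv2.imwrite("pics/g3.png",f(s,250,150,150,140,4))
E
```

```text
t 4.65 tcp [ 443.  -178.7  126.6] toolx yaw 4.73 ydir [-0.001  0.    -1.   ] F [ 0.4 -0.5 -4. ] M [0.01 0.02 0.05] open 33.3 j6 -0.52
shift m [ 0.1348 -0.0014  0.2953]
world turn opts [np.float64(-163.48), np.float64(16.52)] -> tool turn is minus that
```

View pics/g3.png

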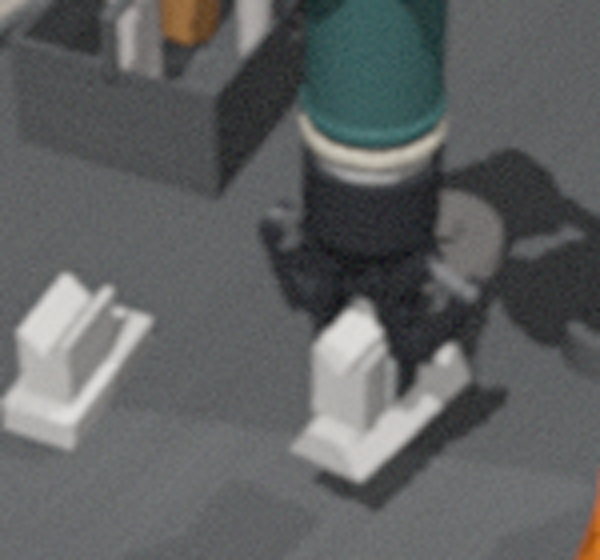

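The rest hangs level in the jaws, opening 33 mm, and the plain block is undisturbed. Next I'll carry it over to the landing.

Emit:
apply_moves(
  commands="0.008 0 0.018 -1; 0.024 0 0.053 -3; 0.042 0 0.092 -5; 0.06 0 0.131 -7; 0.078 0 0.17 -10; 0.096 0 0.21 -12; 0.112 0 0.246 -14; 0.125 0 0.275 -15.5; 0.132 0 0.29 -16.5; 0.135 0 0.2955 -16.5; 0.135 0 0.2955 -16.5; 0.135 0 0.2955 -16.5; 0.135 0 0.2955 -16.5",
)

```text
time: 6.05
tcp_pos: [553.1, 125.2, 127.0]
orientation: [-1.552, -0.289, 0.29]
contact_force: [-0.5, 0.1, -3.9]
opening: 32.8
```

```bash
python3 - <<'E'
from mv import *
import cv2
x,y=wayp(-64);to(x,y,64,WY)
t=camera("top");np.savez("top2.npz",im=t["image"],K=t["camera_matrix"],T=t["world_from_camera"])
s=camera("side");np.savez("side2.npz",im=s["image"],K=s["camera_matrix"],T=s["world_from_camera"])
f=lambda im,x,y,w,h,z:cv2.resize(im[y:y+h,x:x+w,::-1],None,fx=z,fy=z,interpolation=cv2.INTER_CUBIC)
cv2.imwrite("pics/g4.png",np.hstack([f(t["image"],120,160,140,200,3),f(s["image"],140,240,125,200,3)]))
x,y=wayp(-64);to(x,y,64,WY)
E
```

```text
t 6.05 tcp [553.1 125.2 127. ] toolx yaw 21.14 ydir [-0.001 -0.001 -1.   ] F [-0.5  0.1 -3.9] M [-0.03  0.06 -0.03] open 32.8 j6 -0.19
shift m [0.0004 0.063  0.0014]
world turn opts [np.float64(-179.89), np.float64(0.11)] -> tool turn is minus that
t 6.15 tcp [553.4 125.4 127.2] toolx yaw 21.14 ydir [-0. -0. -1.] F [ 0.6 -1.1 -2.9] M [ 0.03 -0.    0.04] open 33.1 j6 -0.19
shift m [0.0001 0.0632 0.0013]
world turn opts [np.float64(-179.89), np.float64(0.11)] -> tool turn is minus that
```

View pics/g4.png

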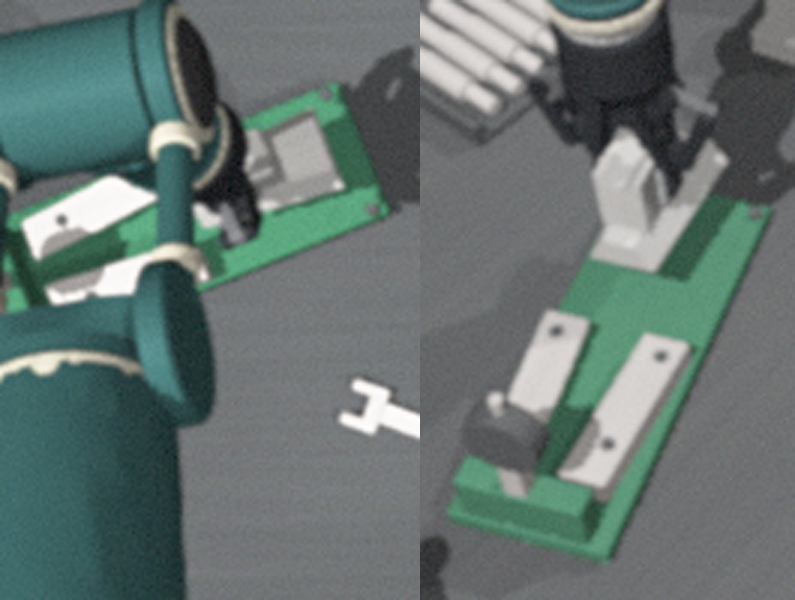

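The rest hangs over the landing, narrow end toward the rails, with its foot parallel to the bed. I'll lower it, slowly near the plate.

Emit:
apply_moves(
  commands="0 0.01 0.001 0; 0 0.025 0.001 0; 0 0.04 0.001 0; 0 0.05 0.001 0; 0 0.055 0.001 0; 0 0.058 0.001 0; 0 0.06 0.001 0; 0 0.06 0.001 0; 0 0.06 0.001 0",
)

```text
time: 7.05
tcp_pos: [553.9, 127.7, 67.9]
orientation: [-1.551, -0.292, 0.29]
contact_force: [-0.5, -0.2, -3.5]
opening: 33.4
```

```bash
python3 - <<'E'
from mv import *
from fit import *
x,y=wayp(-64);to(x,y,64,WY)
d=np.load("top0.npz")
for z in(100,120,140):
  w=ray((117,252),d["K"],d["T"],z)[:2]-WAY;c,s=np.cos(np.radians(WY)),np.sin(np.radians(WY));print(z,w@[c,s],w@[-s,c])
E
```

```text
t 7.05 tcp [553.9 127.7  67.9] toolx yaw 21.24 ydir [ 0.001  0.    -1.   ] F [-0.5 -0.2 -3.5] M [ 0.04 -0.01  0.  ] open 33.4 j6 -0.19
shift m [-0.0012  0.0039 -0.0006]
world turn opts [np.float64(-179.99), np.float64(0.01)] -> tool turn is minus that
100 135.14575468220167 1.259536245374619
120 128.39134413288895 5.271887043587823
140 121.63693358357628 9.284237841800948
```

Emit:
apply_moves(
  commands="0 0.001 0 0; 0 0.002 0 0; 0 0.003 0 0; 0 0.003 0 0; 0 0.003 0 0",
)

```text
time: 7.55
tcp_pos: [553.3, 127.5, 64.2]
orientation: [-1.551, -0.291, 0.291]
contact_force: [-0.2, 0.0, -3.6]
opening: 33.4
```

```bash
python3 -c "
from mv import *
x,y=wayp(-62);to(x,y,64,WY)"
```

```text
t 7.55 tcp [553.3 127.5  64.2] toolx yaw 21.23 ydir [-0. -0. -1.] F [-0.2  0.  -3.6] M [ 0.03 -0.03  0.03] open 33.4 j6 -0.19
shift m [-0.0006  0.0002  0.0013]
world turn opts [np.float64(-179.98), np.float64(0.02)] -> tool turn is minus that
```

Emit:
apply_moves(
  commands="0 0.0005 0 0; 0 0.001 0 0; 0 0.001 0 0",
)

```text
time: 7.85
tcp_pos: [553.4, 127.5, 63.6]
orientation: [-1.551, -0.291, 0.291]
contact_force: [-1.3, -0.8, -0.1]
opening: 33.1
```

Emit:
apply_moves(
  commands="0 0.0005 0 0; 0 0.001 0 0; 0 0.001 0 0",
)

```text
time: 8.15
tcp_pos: [553.5, 127.6, 63.6]
orientation: [-1.551, -0.291, 0.291]
contact_force: [-4.8, -0.8, 7.4]
opening: 33.6
```

It touched down: the force went from −3.6 to +7.4 N. I'll ease off the pressing and slide it toward the mouth.

Emit:
apply_moves(
  commands="-0.0003 -0.001 0.003 0; -0.0006 -0.001 0.01 0; -0.0006 -0.001 0.02 0; -0.0006 -0.001 0.03 0; -0.0006 -0.001 0.04 0; -0.0006 -0.001 0.05 0; -0.0006 -0.001 0.058 0; -0.0006 -0.001 0.06 0; -0.0006 -0.001 0.06 0; -0.0006 -0.001 0.06 0",
)

```text
time: 9.15
tcp_pos: [531.0, 184.2, 63.6]
orientation: [-1.55, -0.291, 0.29]
contact_force: [-1.5, 3.7, 4.3]
opening: 33.5
```

```bash
python3 - <<'E'
from mv import *
import cv2
x,y=wayp(55);to(x,y,64,WY)
s=camera("side");t=camera("top")
f=lambda im,x,y,w,h,z:cv2.resize(im[y:y+h,x:x+w,::-1],None,fx=z,fy=z,interpolation=cv2.INTER_CUBIC)
cv2.imwrite("pics/g5.png",np.hstack([f(s["image"],140,260,110,150,4),f(t["image"],110,180,90,150,4)]))
E
```

```text
t 9.15 tcp [531.  184.2  63.6] toolx yaw 21.22 ydir [ 0.     0.002 -1.   ] F [-1.5  3.7  4.3] M [0.53 0.06 0.07] open 33.5 j6 -0.08
shift m [-0.0004 -0.0003  0.0574]
world turn opts [np.float64(-179.97), np.float64(0.03)] -> tool turn is minus that
```

View pics/g5.png

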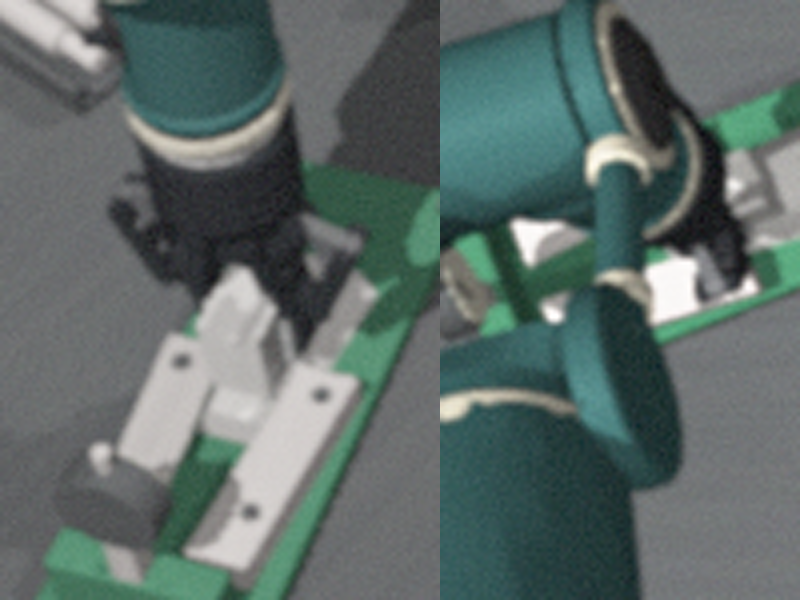

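The foot's front is between the rails with clearance on both sides. I'll carry on in shorter steps.

Emit:
apply_moves(
  commands="0 -0.0004 0.005 0; 0 -0.0004 0.012 0; 0 -0.0004 0.019 0; 0 -0.0004 0.026 0; 0 -0.0004 0.032 0; 0 -0.0004 0.035 0; 0 -0.0004 0.035 0; 0 -0.0004 0.035 0",
)

```text
time: 10.05
tcp_pos: [518.0, 216.7, 63.7]
orientation: [-1.55, -0.29, 0.291]
contact_force: [-0.9, 2.2, 3.2]
opening: 33.1
```

```bash
python3 - <<'E'
from mv import *
import cv2
x,y=wayp(55);s,M,_=to(x,y,64,WY) or (get_state(),None,0)
E
```

```text
t 10.05 tcp [518.  216.7  63.7] toolx yaw 21.23 ydir [-0.001  0.001 -1.   ] F [-0.9  2.2  3.2] M [0.23 0.06 0.03] open 33.1 j6 -0.02
shift m [ 0.     -0.0003  0.0224]
world turn opts [np.float64(-179.98), np.float64(0.02)] -> tool turn is minus that
```

Emit:
apply_moves(
  commands="0 -0.0003 0.003 0; 0 -0.0003 0.006 0; 0 -0.0003 0.009 0; 0 -0.0003 0.012 0; 0 -0.0003 0.013 0; 0 -0.0003 0.013 0",
)

```text
time: 10.65
tcp_pos: [513.6, 228.2, 63.7]
orientation: [-1.551, -0.291, 0.291]
contact_force: [2.0, -0.6, -2.0]
opening: 33.6
```

```bash
python3 - <<'E'
from mv import *
x,y=wayp(55);to(x,y,64,WY)
s,M,_=st();print("tool frame F",M.T@s["contact_force"])
E
```

```text
t 10.65 tcp [513.6 228.2  63.7] toolx yaw 21.25 ydir [ 0.  0. -1.] F [ 2.  -0.6 -2. ] M [-0.09 -0.42  0.09] open 33.6 j6 0.0
shift m [-0.0001 -0.0003  0.01  ]
world turn opts [np.float64(-180.0), np.float64(0.0)] -> tool turn is minus that
t 10.65 tcp [513.6 228.2  63.7] toolx yaw 21.25 ydir [ 0.  0. -1.] F [ 2.  -0.6 -2. ] M [-0.09 -0.42  0.09] open 33.6 j6 0.0
tool frame F [ 1.68530981  1.98985803 -1.28932285]
```

Emit:
apply_moves(
  commands="0.0005 0 0.002 0; 0.0005 0 0.004 0; 0.0005 0 0.005 0; 0.0005 0 0.005 0",
)

```text
time: 11.05
tcp_pos: [512.6, 231.8, 63.8]
orientation: [-1.553, -0.292, 0.292]
contact_force: [3.6, -6.4, -1.2]
opening: 33.5
```

```bash
python3 - <<'E'
from mv import *
x,y=wayp(55);to(x,y,64,WY)
s,M,_=st();print("tool frame F",M.T@s["contact_force"])
E
```

```text
t 11.05 tcp [512.6 231.8  63.8] toolx yaw 21.32 ydir [ 0.    -0.002 -1.   ] F [ 3.6 -6.4 -1.2] M [-0.86 -0.69  0.34] open 33.5 j6 0.01
shift m [-0.0004 -0.0002  0.0063]
world turn opts [np.float64(179.93), np.float64(-0.07)] -> tool turn is minus that
t 11.05 tcp [512.6 231.8  63.8] toolx yaw 21.32 ydir [ 0.    -0.002 -1.   ] F [ 3.6 -6.4 -1.2] M [-0.86 -0.69  0.34] open 33.5 j6 0.01
tool frame F [ 1.04973368  1.22563589 -7.27636112]
```

Axial resistance has reached 7 N with about 6 mm to go, which may be one-sided contact. I'll let go so the rest can centre itself, then push the rear face with closed fingers.

Emit:
apply_moves(
  commands="0 0 -0.001 0; 0 0 -0.001 0; 0 0 -0.001 0; 0 0 -0.001 0; 0 0 -0.001 0; 0 0 -0.001 0; 0 0 -0.001 0; 0 0 -0.001 0",
  gripper=0.0854,
)

```text
time: 11.85
tcp_pos: [512.7, 231.9, 64.0]
orientation: [-1.551, -0.291, 0.291]
contact_force: [0.3, -0.1, 0.0]
opening: 85.3
```

Emit:
apply_moves(
  commands="0 -0.01 0 0; 0 -0.03 0 0; 0 -0.055 0 0; 0 -0.075 0 0; 0 -0.085 0 0; 0 -0.09 -0.01 0; 0 -0.09 -0.03 0; 0 -0.09 -0.06 0; 0 -0.09 -0.085 0; 0 -0.09 -0.095 0; 0 -0.09 -0.1 0; 0 -0.09 -0.1 0; 0 -0.09 -0.1 0",
)

```text
time: 13.15
tcp_pos: [548.5, 139.2, 153.7]
orientation: [-1.551, -0.29, 0.291]
contact_force: [-0.8, 0.9, -1.0]
opening: 85.4
```

```bash
python3 - <<'E'
from mv import *
import cv2
x,y=wayp(55);to(x,y,64,WY)
s=camera("side");t=camera("top")
for n,p in(("side",s),("top",t)):np.savez(f"{n}3.npz",im=p["image"],K=p["camera_matrix"],T=p["world_from_camera"])
f=lambda im,x,y,w,h,z:cv2.resize(im[y:y+h,x:x+w,::-1],None,fx=z,fy=z,interpolation=cv2.INTER_CUBIC)
cv2.imwrite("pics/g6.png",np.hstack([f(s["image"],140,275,110,150,4),f(t["image"],110,180,90,150,4)]))
E
```

```text
t 13.15 tcp [548.5 139.2 153.7] toolx yaw 21.24 ydir [-0.001  0.    -1.   ] F [-0.8  0.9 -1. ] M [-0.   -0.01  0.01] open 85.4 j6 -0.17
shift m [-0.0003  0.0898  0.1056]
world turn opts [np.float64(-179.99), np.float64(0.01)] -> tool turn is minus that
```

View pics/g6.png

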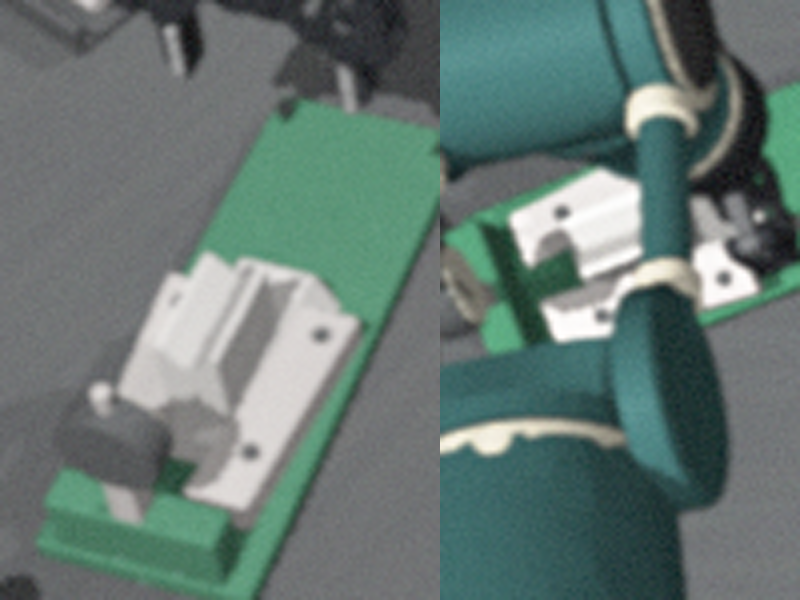

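The rest sits in the way, with its rear end jutting out of the mouth. I'll close the fingers and lower them behind the foot.

Emit:
apply_moves(
  commands="0 0.01 0 0; 0 0.025 0 0; 0 0.04 0 0; 0 0.055 0 0; 0 0.07 0 0; 0 0.085 0 0; 0 0.095 0 0; 0 0.103 0 0; 0 0.107 0 0; 0 0.109 0 0; 0 0.109 0 0; 0 0.109 0 0",
  gripper=0,
)

```text
time: 14.45
tcp_pos: [549.5, 138.8, 45.6]
orientation: [-1.551, -0.292, 0.29]
contact_force: [-0.1, -0.0, -0.3]
opening: 0.1
```

```bash
python3 - <<'E'
from mv import *
import cv2
x,y=wayp(55);to(x,y,44,WY)
s=camera("side")
f=lambda im,x,y,w,h,z:cv2.resize(im[y:y+h,x:x+w,::-1],None,fx=z,fy=z,interpolation=cv2.INTER_CUBIC)
cv2.imwrite("pics/g7.png",f(s["image"],140,255,120,150,4))
E
```

```text
t 14.45 tcp [549.5 138.8  45.6] toolx yaw 21.23 ydir [ 0.001  0.    -1.   ] F [-0.1 -0.  -0.3] M [ 0.02 -0.04  0.01] open 0.1 j6 -0.17
shift m [-0.0012  0.0016  0.1064]
world turn opts [np.float64(-179.98), np.float64(0.02)] -> tool turn is minus that
```

View pics/g7.png

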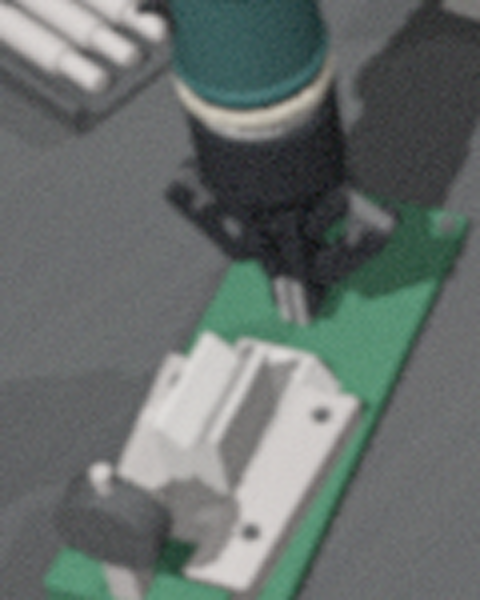

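Emit:
apply_moves(
  commands="-0.001 0.001 0.006 0; -0.001 0.001 0.012 0; -0.001 0.001 0.017 0; -0.001 0.001 0.019 0; -0.001 0.001 0.02 0; -0.001 0.001 0.02 0",
)

```text
time: 15.1
tcp_pos: [540.6, 157.2, 44.0]
orientation: [-1.551, -0.291, 0.291]
contact_force: [-0.2, 0.9, -0.4]
opening: 0.2
```

Emit:
apply_moves(
  commands="0 0 0.001 0; 0 0 0.002 0; 0 0 0.003 0; 0 0 0.004 0; 0 0 0.004 0",
)

```text
time: 15.6
tcp_pos: [539.3, 160.6, 44.0]
orientation: [-1.551, -0.291, 0.291]
contact_force: [0.4, -0.9, -0.7]
opening: -0.1
```

Emit:
apply_moves(
  commands="0 0 0.001 0; 0 0 0.002 0; 0 0 0.003 0; 0 0 0.004 0; 0 0 0.004 0",
)

```text
time: 16.1
tcp_pos: [537.9, 164.6, 44.0]
orientation: [-1.551, -0.291, 0.291]
contact_force: [0.8, -0.9, -1.6]
opening: -0.5
```

Emit:
apply_moves(
  commands="0 0 0.001 0; 0 0 0.002 0; 0 0 0.003 0; 0 0 0.003 0",
)

```text
time: 16.5
tcp_pos: [537.0, 167.3, 44.1]
orientation: [-1.551, -0.291, 0.29]
contact_force: [3.0, -1.2, -0.9]
opening: 0.1
```

Emit:
apply_moves(
  commands="0 0 0.0005 0; 0 0 0.001 0; 0 0 0.001 0",
)

```text
time: 16.8
tcp_pos: [536.7, 168.1, 44.1]
orientation: [-1.551, -0.291, 0.29]
contact_force: [4.3, -2.2, -1.3]
opening: -0.1
```

Emit:
apply_moves(
  commands="0 0 0.0005 0; 0 0 0.001 0; 0 0 0.001 0",
)

```text
time: 17.1
tcp_pos: [536.7, 168.3, 44.1]
orientation: [-1.553, -0.292, 0.29]
contact_force: [5.0, -5.6, -1.7]
opening: -0.1
```

Emit:
apply_moves(
  commands="0 0 0.0005 0; 0 0 0.001 0; 0 0 0.001 0",
)

```text
time: 17.4
tcp_pos: [536.7, 168.4, 44.1]
orientation: [-1.554, -0.293, 0.291]
contact_force: [6.6, -8.5, -2.9]
opening: -0.0
```

Emit:
apply_moves(
  commands="0 0 0.0005 0; 0 0 0.001 0; 0 0 0.001 0",
)

```text
time: 17.7
tcp_pos: [536.7, 168.5, 44.2]
orientation: [-1.555, -0.293, 0.291]
contact_force: [7.2, -11.8, -3.0]
opening: -0.3
```

```bash
python3 - <<'E'
from mv import *
import cv2
x,y=wayp(55);to(x,y,44,WY)
s=camera("side")
np.savez("side4.npz",im=s["image"],K=s["camera_matrix"],T=s["world_from_camera"])
f=lambda im,x,y,w,h,z:cv2.resize(im[y:y+h,x:x+w,::-1],None,fx=z,fy=z,interpolation=cv2.INTER_CUBIC)
cv2.imwrite("pics/g8.png",f(s["image"],140,275,110,120,5))
E
```

```text
t 17.7 tcp [536.7 168.5  44.2] toolx yaw 21.31 ydir [ 0.002 -0.004 -1.   ] F [  7.2 -11.8  -3. ] M [-2.03 -1.18 -0.03] open -0.3 j6 -0.11
shift m [ 0.0001 -0.0002  0.0741]
world turn opts [np.float64(179.94), np.float64(-0.06)] -> tool turn is minus that
```

View pics/g8.png

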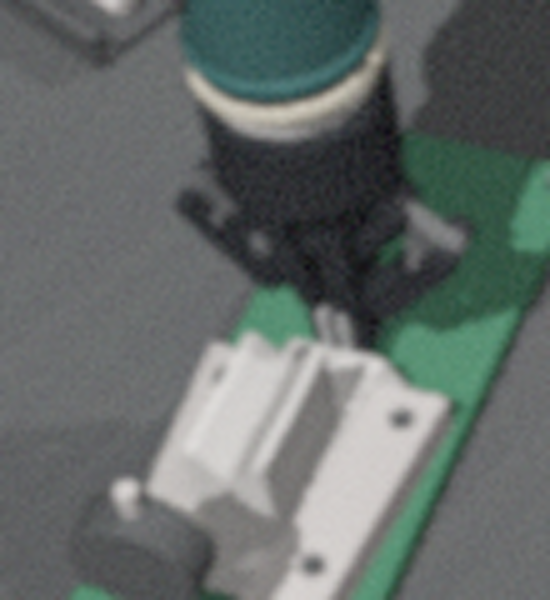

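Resistance is building steadily, about 14 N, with almost no motion, near the expected home position. I'll push on to about 25–30 N.

Emit:
apply_moves(
  commands="0 0 0.0005 0; 0 0 0.001 0; 0 0 0.0015 0; 0 0 0.002 0; 0 0 0.002 0",
)

```text
time: 18.25
tcp_pos: [536.6, 168.6, 44.2]
orientation: [-1.558, -0.295, 0.291]
contact_force: [9.9, -17.5, -2.8]
opening: 0.2
```

Emit:
apply_moves(
  commands="0 0 0.0005 0; 0 0 0.001 0; 0 0 0.0015 0; 0 0 0.002 0; 0 0 0.002 0",
)

```text
time: 18.75
tcp_pos: [536.6, 168.8, 44.2]
orientation: [-1.561, -0.296, 0.291]
contact_force: [12.3, -26.0, -3.7]
opening: -0.0
```

```bash
python3 - <<'E'
from mv import *
x,y=wayp(55);to(x,y,44,WY)
s,M,_=st();print("tool frame F",M.T@s["contact_force"])
E
```

```text
t 18.75 tcp [536.6 168.8  44.2] toolx yaw 21.42 ydir [ 0.005 -0.009 -1.   ] F [ 12.3 -26.   -3.7] M [-4.24 -1.97 -0.  ] open -0.0 j6 -0.1
shift m [ 0.0002 -0.0005  0.0738]
world turn opts [np.float64(179.83), np.float64(-0.17)] -> tool turn is minus that
t 18.75 tcp [536.6 168.8  44.2] toolx yaw 21.42 ydir [ 0.005 -0.009 -1.   ] F [ 12.3 -26.   -3.7] M [-4.24 -1.97 -0.  ] open -0.0 j6 -0.1
tool frame F [  1.99484032   3.95706463 -28.68803943]
```

It took 28.7 N axially with no further movement. I'll back away straight and look.

Emit:
apply_moves(
  commands="0 0 -0.005 0; 0 0 -0.012 0; 0 0 -0.022 0; 0 0 -0.03 0; 0 -0.02 -0.035 0; 0 -0.06 -0.05 0; 0 -0.1 -0.08 0; 0 -0.14 -0.12 0; 0 -0.16 -0.165 0; 0 -0.16 -0.21 0; 0 -0.16 -0.25 0; 0 -0.16 -0.29 0; 0 -0.16 -0.3 0; 0 -0.16 -0.3 0; 0 -0.16 -0.3 0",
)

```text
time: 20.25
tcp_pos: [641.8, -104.0, 203.5]
orientation: [-1.55, -0.29, 0.292]
contact_force: [0.8, 0.1, 0.9]
opening: 0.1
```

```bash
cat > chk.py <<'E'
from mv import *
import cv2,sys
k=sys.argv[1]
st()
for n in("side","top"):
    p=camera(n);np.savez(f"{n}{k}.npz",im=p["image"],K=p["camera_matrix"],T=p["world_from_camera"])
    if n=="side":s=p
    else:t=p
f=lambda im,x,y,w,h,z:cv2.resize(im[y:y+h,x:x+w,::-1],None,fx=z,fy=z,interpolation=cv2.INTER_CUBIC)
cv2.imwrite(f"pics/c{k}.png",np.hstack([f(s["image"],145,285,100,130,4),f(t["image"],110,180,95,130,4)]))
E
python3 chk.py 5
```

```text
t 20.25 tcp [ 641.8 -104.   203.5] toolx yaw 21.23 ydir [-0.001  0.001 -1.   ] F [0.8 0.1 0.9] M [-0.01 -0.   -0.03] open 0.1 j6 -0.57
```

View pics/c5.png

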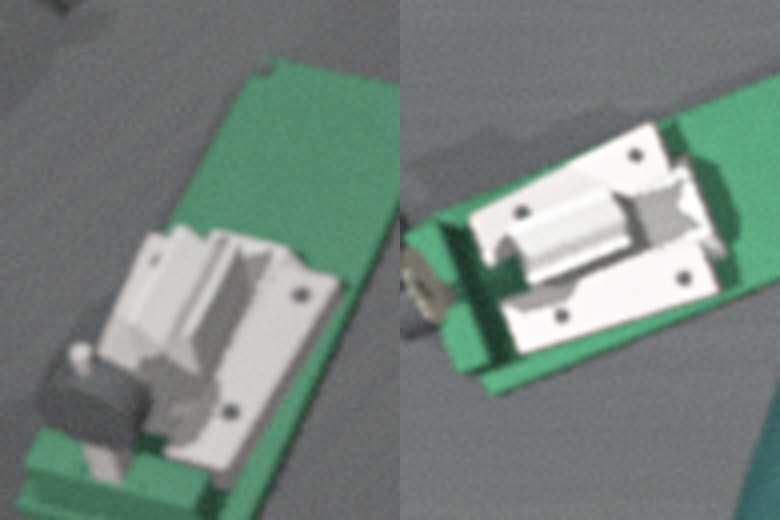

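```bash
cat > ov.py <<'E'
from fit import *
import sys
k=sys.argv[1];wx,wy,dy=map(float,sys.argv[2:5])
c,s=np.cos(np.radians(111.25)),np.sin(np.radians(111.25))
p=[529.8+c*wx-s*wy,186.3+s*wx+c*wy,np.radians(111.25+dy)]
out=[]
for n,(x,y,w,h) in(("side",(160,325,75,70)),("top",(120,195,75,70))):
    d=np.load(f"{n}{k}.npz");S=10
    im=cv2.resize(d["im"][y:y+h,x:x+w,::-1],None,fx=S,fy=S,interpolation=cv2.INTER_CUBIC)
    P=rest_parts()
    f,b=P
    segs=[(( -30,17,72),(30,17,72)),((-30,-17,72),(30,-17,72)),((-30,-17,72),(-30,17,72)),((30,-17,72),(30,17,72)),(tuple(f[0]),tuple(f[2])),(tuple(f[1]),tuple(f[3])),(tuple(f[0]),tuple(f[1])),(tuple(f[2]),tuple(f[3]))]
    for a,e in segs:
        q=proj(pose(p,np.array([a,e],float),16),d["K"],d["T"])
        q=((q-[x,y]+.5)*S).astype(int);cv2.line(im,tuple(map(int,q[0])),tuple(map(int,q[1])),(0,0,255),1)
    out.append(im)
cv2.imwrite(sys.argv[5],cv2.resize(np.hstack(out),(800,373)) if 0 else out[1])
cv2.imwrite(sys.argv[5].replace(".png","s.png"),out[0])
E
python3 ov.py 5 55.5 0 0 pics/o5.png
```

```text
(no output)
```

View pics/o5.png

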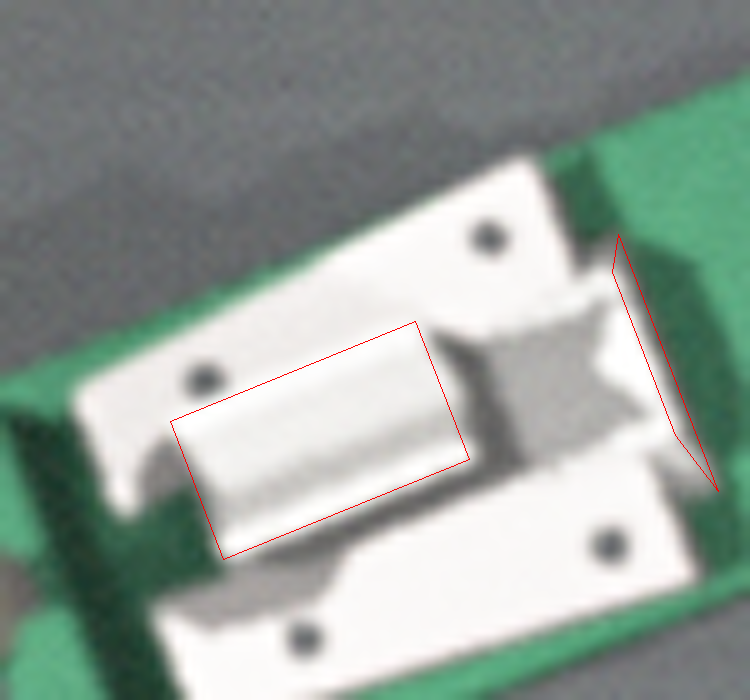

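View pics/o5s.png

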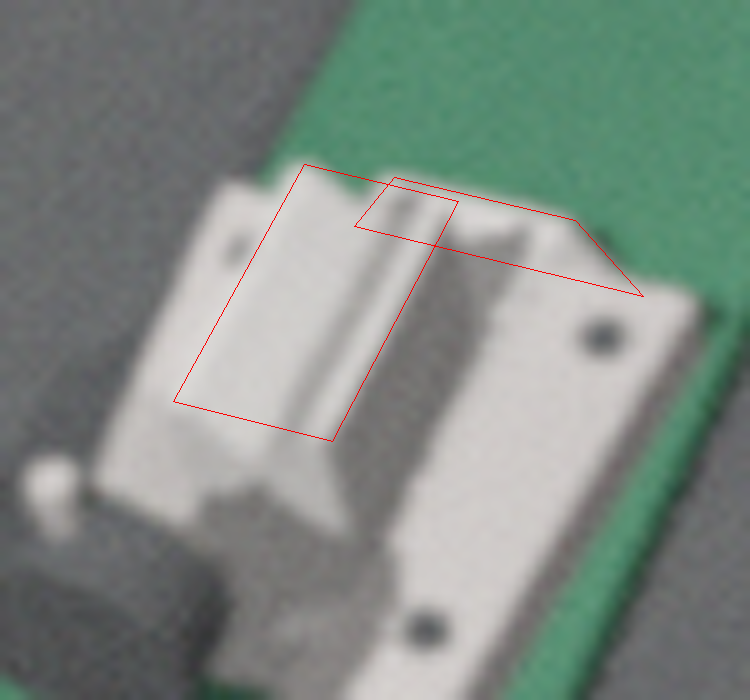

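The rest is seated between both rails. Its rear face lies parallel to, and about 1 px past, the predicted home line. Before handing in I'll check that the plain block hasn't moved and that the rest's pose hasn't changed.

```bash
python3 - <<'E'
import f1,numpy as np,cv2
from fit import *
for k in("0","5"):
    d=np.load(f"side{k}.npz");f1.D["side"]=d
    p,st=f1.fitobj(plain_parts(),[653.7,-151.1,np.radians(102.6)],["side"]);print(k,p[:2].round(1),np.degrees(p[2]).round(1),st)
a=np.load("side0.npz")["im"].astype(float);b=np.load("side5.npz")["im"].astype(float)
print("plain px diff",abs(a-b)[215:260,245:292].mean().round(2))
# axial/yaw of rest: rear bottom edge, top cam, relative to plate-rear edge direction
d=np.load("top5.npz");g=gaussian_filter(d["im"][...,0].astype(float),.7)
c,s=np.cos(np.radians(111.25)),np.sin(np.radians(111.25))
for nm,L0,L1,nv in(("rear",(-65,-28,0),(-65,28,0),(-1,0,0)),("front",(30,-12,72),(30,12,72),(1,0,0))):
    p=[529.8+c*55,186.3+s*55,np.radians(111.25)]
    L=np.array(L0)+np.linspace(0,1,40)[:,None]*(np.array(L1,float)-L0)
    q=proj(pose(p,L,16),d["K"],d["T"]);o=proj(pose(p,L+np.array(nv),16),d["K"],d["T"])-q;sc=np.linalg.norm(o,axis=1).mean()
    t,v=search(g,q,o/np.linalg.norm(o,axis=1)[:,None],4);ok=v>5
    f=np.polyfit(L[ok,1],t[ok]/sc,1);print(nm,ok.sum(),"outward mm",np.median(t[ok]/sc).round(2),"tilt deg",np.degrees(f[0]).round(2))
E
```

```text
0 [ 654.2 -150.4] 104.0 [('side', np.int64(155), 231, np.float64(0.0), np.float64(0.45))]
5 [ 654.  -150.6] 103.2 [('side', np.int64(163), 230, np.float64(0.25), np.float64(0.6))]
plain px diff 9.24
rear 40 outward mm -2.39 tilt deg 1.85
front 40 outward mm -0.57 tilt deg 4.44
```

```bash
python3 -c "
from station import *
print(hand_in())"
```

```text
the job is handed in; nothing more can be done
None
```

I put the dovetailed vee rest on the landing narrow end first and slid it along the way. I let go about 6 mm short of home so it could centre itself. Then I pushed its rear face with closed fingers, backed off clear of everything, and handed in at about 20 s.

**Tightness:** the rest stopped at about the expected home position. It took a final axial push of about 29 N, moving only about half a millimetre while the push rose from 7 to 29 N.

**Last camera check:** along the way, the rest's rear edge gave about 57.4 mm and the block's front edge about 54.4 mm, against 55 mm expected. The average is 55.9 mm. The same check showed tilts of 1.9° and 4.4°. I took these as image error, because the rails leave no room for such a tilt that far in, but I did not confirm it another way. In the side view the home overlay was about 2 px off, similar to that camera's offset on the bed itself.

**Other parts:** the plain block's fitted pose changed by only 0.2 mm and 0.8°, within the fit's scatter, so it did not move. The pixel difference there was 9.2 grey levels; I put that down to the arm's shadow but did not check. I sent nothing near the blue and orange look-alikes, but did not check them afterwards.

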